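# Level the pouring slab with spirit level and push-in foot

## Robot

A 7-joint arm with a two-finger parallel gripper is mounted at the origin on a cart in front of the work surface, level with it; the furniture and walls round the work are solid. World frame = base frame: x ahead of the robot, y to its left, z up, the work surface at z = 0. Lengths are in m, angles in rad, forces in N, time in s.
With the tool pointing down it reaches from about 0.4 to 0.85 m from the base axis. Payload 4.5 kg.
Tool frame: the origin (TCP) lies at the very end of the fingers, on their centre line; the grasp point (between the pads) lies 19 mm behind it; z points along the fingers, y is the line along which they close (so a half turn about z gives the same grasp; the last joint's range is limited). The gripper opens to 88 mm and grips with 3 to 60 N. Pads are 18 mm wide; open, the fingers measure 123 mm over their backs; the gripper's body (75 mm by 187 mm) begins 45 mm behind the grasp point.
Start: joints at [-1.137, 0.689, -0.195, 1.565, 0.157, 0.902, -0.215], TCP at [0.243, 0.576, 0.239] pointing down, gripper open.
Joint ranges: [-3.01, 3.01], [-0.46, 2.08], [-1.47, 1.51], [0.13, 2.56], [-1, 4.14], [0.04, 2.09], [-2.66, 2.66]. Speed limits (rad/s): [2.57, 2.57, 3.14, 3.14, 3.14, 3.14, 3.14].

## Interface

Orientations are given as [roll, pitch, yaw] about the fixed x, y, z axes, in that order (R = Rz(yaw) Ry(pitch) Rx(roll)).
In Python, from rig import read_state, get_image, sign_off, look_for, silhouettes, mark_of gives the robot as it stands.
- The arm moves only by the shell command python3 -m crank 'ROWS' [OPENING] [FORCE]. ROWS is JSON, a list of rows, each an object with "travel": the shift along the tool's x, y, z in cm, a list of three; "roll": the turn about the tool's z in rad. In form: [{"travel": [x, y, z], "roll": roll}, ...]. A call has 1 to 5 rows; each row is the pose to reach, as a shift and turn from the pose commanded when the call began, along the tool's axes at that moment; what a row does not reach only later rows make up. A row lasts 1/12 s, in which the tool goes at most 41.7 mm and 7.16 degrees, less where a joint would pass 70% of its speed; a pose out of reach is approached as far as the arm can. A call with a gripper value outside its range is refused whole. OPENING is the closure, from 0 (fully open) to 1 (shut), set as the call begins (- or left out, the last holds). The fingers move at their own pace and stop on an object; FORCE is the grip in N (left out, the last holds). Time passes only in rows, so rows that repeat a pose let the fingers close. It gives the time, the measured TCP pose, the force, the opening and the grip force at its end, in the units of the state.
- read_state(): the state, without advancing time (a new reading comes with each control period).
- get_image(name): name is "scene" or "top" or "wrist"; returns a dict with "img" (480x640x3 uint8, red, green, blue), "K" (3x3 intrinsics, pixels), "camera_from_world" (4x4, takes a point from world to camera coordinates); the wrist camera has in their place "T_tool_cam" (4x4, takes a point from camera to tool coordinates, whose origin is the TCP and whose axes are the flange's). Camera axes: x right, y down, z forward; pixel columns grow to the right and rows downward; lengths in m; the calibration is good to about 2 mm. The wrist camera is an equidistant fisheye: a pixel r from the principal point sees the ray r / f radians off the axis. A picture is of the moment at which its call begins: read the wrist's pose just before it. There is no depth.
- sign_off(): hands the job in; it is judged then, once.
Trained networks look in the newest picture that a camera, given by its name, has taken for a name from the list of things; names that differ only in an ending like _2 or _b are one class to them, and where a whole thing is asked for, a point or a joint stands for the part that bears it (a point fixed in the world has none). Each returns a list of dicts, best first, with "confidence" (0 to 1); they miss things now and then, are a little off and sometimes report something else, mostly with a low value. They report only what shows in the picture. A call takes as long as a camera call. They do not tell look-alikes from the thing itself.
- look_for(thing, camera): "at" ([x, y, z] in m, in world coordinates, good to about 4 mm: the middle of the surface that is visible of it).
- silhouettes(thing, camera): "pixels" (480x640 bool, what is visible of it).
- mark_of(thing, camera): "at" ([x, y, z] in m, in world coordinates, good to about 4 mm: a listed point, or the origin of a listed thing).
The state is a dict: "time_s": time; "q": joint angles; "dq": joint speeds; "joint_torque": joint torques, N m; "tool_pos": TCP position; "tool_rot": TCP orientation; "ft_force": force on the tool from outside, world axes, zero at the start; "torque": the same for the moment, N m; "finger_gap": finger opening in m; "grip_force": force on a finger pad.
Only numpy, scipy, OpenCV 4.12 (cv2) and the standard library are available. Lean on these libraries where they do the work, as an engineer would, in place of code of your own. Each camera call takes 0.05 s, during which the arm holds its last target. There are 200 camera calls.

## Task

The knob end of the marble pouring slab has sunk. Lay the spirit level upright on the slab, lengthways (pointing towards the knob), press it down firmly to bed it and let go of it. Then push the levelling foot's sprung knob down so that it takes hold, and turn it until the bubble sits still between the two lines; finish while still gripping the knob and keeping it pushed down, so that the foot cannot turn while I tighten its lock nut, and leave the other things on the bench where they are.

Things in the scene. Friction and masses are not known exactly. Their poses are not given: they have to be found in the camera images.
- level_mid (a point): Spirit level: aluminium bar with black end caps, 220 long x 26 wide x 40 high (mm), about 0.32 kg, loose and upright on the table. This point is its centre, 20 mm above its underside; x axis along its length, z up. A yellow-green vial 64 mm long shows in the middle of its top, with two black lines 20 mm apart across it.
- bubble (a joint): Where the pale bubble (14 mm long) stands along the vial, in m: 0 is midway between the lines, positive towards the level's own +x end; between the lines means within +-0.003. It runs to the HIGH end, about 2 mm per milliradian of slope, takes about 1.5 s to settle, and stops at +-0.024.
- slab_top (a point): Pouring slab: marble, 300 x 220 x 20 mm, on two fixed rear feet and one levelling foot; it does not shift on the table. This point is the centre of its top face, about 55 mm above the table; its x axis runs lengthways towards the levelling foot's knob, its z axis is square to the face (off vertical until level).
- knob_grip (a point): Black fluted round knob of the levelling foot, vertical axis, 39 mm across, 35 mm tall over a 52 mm wide skirt, 178 mm from the slab's centre, beyond the slab's end. This point lies on its axis at the height to grip: 20 mm above the skirt, 19 mm under the knob's top, about 106 mm above the table when the knob is up.
- knob: The same knob; origin on its axis at its underside. Held down and turned clockwise seen from above, it raises the slab's knob end; anticlockwise lowers it. 1 rad changes the slope by 3.15 milliradians, so moves the bubble about 6 mm. At the start the knob end is too low, by 1.2 to 2.6 rad of turning. Turning does not change the knob's height.
- knob_push (a joint): How far the knob is pushed down, in m: 0 up, 0.003 when the clutch meets, up to about 0.004 pushed hard. Up, the knob idles and the setting stays. The spring takes about 2 N to start and 3 N at 3 mm; beyond that the friction clutch drives the screw. Keep 8 to 15 N on the knob while turning, or it slips.
- tub_lidded: Bystander: small lidded tub, 72 mm across, 60 mm high; origin under its centre.
- spice_jar: Bystander: spice jar, 46 mm across, 106 mm high; origin under its centre.
- nozzle: Bystander: steel piping nozzle (cone), 40 mm across, 50 mm high, point up; origin under its centre.
Mind the look-alikes: they are no part of the job. Of the things that look like the part that bears level_mid, the larger one is meant.

How it is judged:
By the outcome, as a careful person would: the job done as asked, in the order asked, and still so for the second after the job is handed in, while the arm keeps its last pose, push and grip.
It also fails if it takes over 72 s, if anything falls off the work surface, if the arm or the gripper's body presses on something with over 40 N, if the wrist force passes 120 N, or if a joint passes its speed limit or range.

## Working session

There is one attempt and no reset: what is moved stays moved. The work goes in short steps, Python scripts to look and compute and a shell command to move; the robot and the scene stay as the last step left them, time stands still between calls to the robot, and variables do not carry over. Pictures are saved under pics/ and viewed, at most 10 in all, crops included, and the job is handed in when it is done.

```bash
ls; mkdir -p pics; python3 - <<'E'
from rig import *
import cv2,numpy as np
s=read_state();print({k:np.round(v,3).tolist() for k,v in s.items()})
a=get_image("scene")["img"];b=get_image("top")["img"]
cv2.imwrite("pics/scene.png",a[:,:,::-1]);cv2.imwrite("pics/top.png",b[:,:,::-1])
for c in("scene","top"):
  for t in("level_mid","slab_top","knob_grip","knob","tub_lidded","spice_jar","nozzle"):
    print(c,t,[(np.round(d["at"],3).tolist(),round(d["confidence"],2)) for d in mark_of(t,c)])
E
```

```text
pics
{'time_s': 0.0, 'q': [-1.137, 0.69, -0.195, 1.566, 0.157, 0.902, -0.215], 'dq': [0.001, -0.0, 0.001, -0.001, 0.0, -0.0, 0.0], 'joint_torque': [0.001, -52.756, -1.267, -15.344, -0.053, 0.006, 0.0], 'tool_pos': [0.243, 0.575, 0.238], 'tool_rot': [-3.14, 0.0, 2.742], 'ft_force': [-0.718, -0.499, 0.716], 'torque': [-0.001, -0.054, -0.028], 'grip_force': 0.0, 'finger_gap': 0.088}
scene level_mid [([0.522, -0.374, 0.019], 0.92), ([0.504, -0.121, 0.077], 0.71), ([0.586, -0.53, 0.009], 0.61)]
scene slab_top [([0.565, 0.05, 0.055], 0.6)]
scene knob_grip [([0.508, -0.124, 0.11], 0.72)]
scene knob [([0.503, -0.121, 0.077], 0.75), ([0.565, 0.048, 0.057], 0.64)]
scene tub_lidded [([0.53, 0.286, -0.001], 0.56)]
scene spice_jar [([0.428, 0.319, -0.001], 0.66)]
scene nozzle [([0.631, -0.303, -0.002], 0.51)]
top level_mid [([0.592, -0.529, 0.014], 0.76), ([0.534, 0.283, -0.002], 0.74), ([0.524, -0.371, 0.018], 0.65)]
top slab_top [([0.562, 0.043, 0.051], 0.62)]
top knob_grip [([0.505, -0.122, 0.107], 0.82)]
top knob [([0.509, -0.122, 0.079], 0.73)]
top tub_lidded [([0.533, 0.287, 0.0], 0.6)]
top spice_jar [([0.426, 0.316, 0.004], 0.54)]
top nozzle [([0.625, -0.302, 0.004], 0.62)]
```

View pics/top.png

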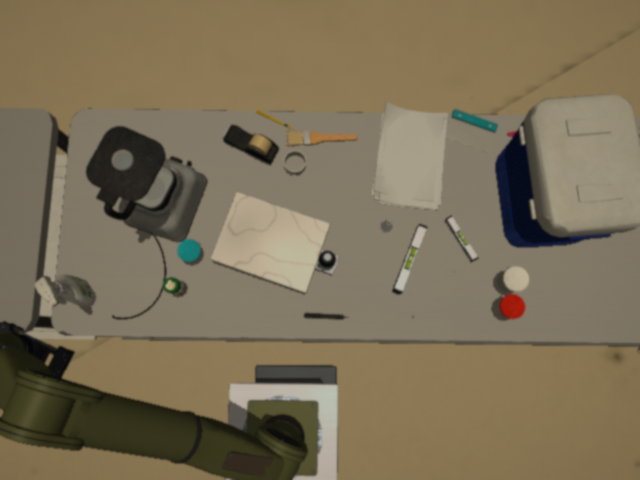

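View pics/scene.png

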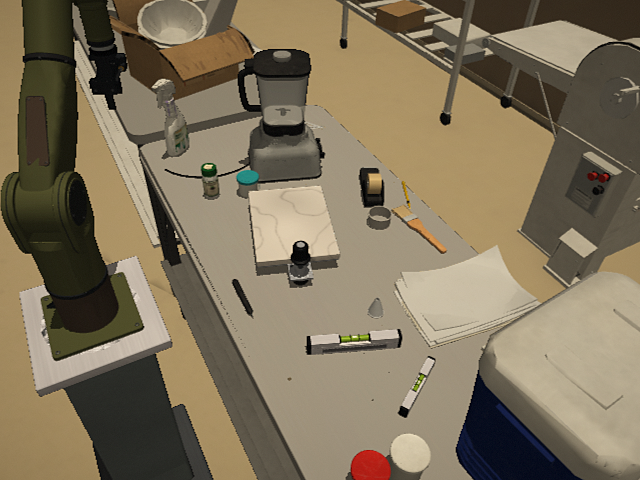

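The top view shows the slab near (270,243) and its knob at (327,260). There are two candidate levels: the longer at top (410,258) / scene (353,342), and a shorter one at top (462,238) / scene (417,386). The longer one fits "220 mm, the larger". I'll measure both and confirm in a crop.

```bash
cat > h.py <<'E'
from rig import *
import cv2,numpy as np
def ray(im,px,z):
    K=im["K"];T=np.array(im["camera_from_world"]);R=T[:3,:3];c=-R.T@T[:3,3]
    px=np.atleast_2d(px).astype(float);d=np.c_[px,np.ones(len(px))]@np.linalg.inv(K).T@R
    return c+d*((z-c[2])/d[:,2])[:,None]
def proj(im,P):
    T=np.array(im["camera_from_world"]);p=np.atleast_2d(P)@T[:3,:3].T+T[:3,3];p=p@np.array(im["K"]).T
    return p[:,:2]/p[:,2:]
def rect(mask,im,z):
    c=max(cv2.findContours(mask.astype(np.uint8),0,1)[0],key=cv2.contourArea)[:,0]
    w=ray(im,c,z)[:,:2].astype(np.float32)
    (cx,cy),(a,b),t=cv2.minAreaRect(w)
    t=np.radians(t)
    if b>a:a,b,t=b,a,t+np.pi/2
    return np.round([cx,cy,a,b,t],4).tolist()
E
python3 - <<'E'
from h import *
im=get_image("top")
for t,z in(("level_mid",.035),("slab_top",.055)):
    for d in silhouettes(t,"top"): print(t,round(d["confidence"],2),d["pixels"].sum(),rect(d["pixels"],im,z))
a=get_image("scene")["img"][315:425,285:455]
cv2.imwrite("pics/crop.png",cv2.resize(a[:,:,::-1],None,fx=4,fy=4,interpolation=cv2.INTER_CUBIC))
E
```

```text
level_mid 0.96 677 [0.5225, -0.3707, 0.2239, 0.0292, 2.7736]
slab_top 0.74 7558 [0.5561, 0.0186, 0.3584, 0.2237, 1.2565]
```

View pics/crop.png

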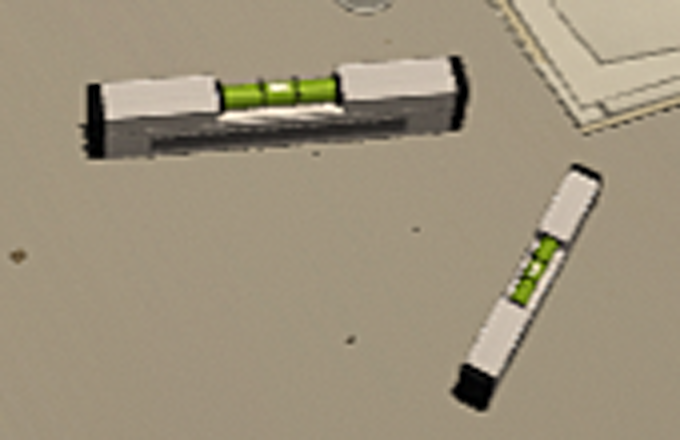

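The crop confirms it: the bigger bar, at crop (275,105), has two lines and is 224 mm long at (0.522,-0.371). The small one on the right (520,290) is the look-alike. I'll add a helper that turns goals into tool-axis shifts, then start moving.

```bash
cat > go.py <<'E'
import sys,numpy as np
from rig import read_state
from scipy.spatial.transform import Rotation as Ro
s=read_state();R=Ro.from_euler("xyz",s["tool_rot"]).as_matrix()
print("pos",np.round(s["tool_pos"],4),"rot",np.round(s["tool_rot"],3),"q",np.round(s["q"],2),"F",np.round(s["ft_force"],1),"t",s["time_s"],s["finger_gap"])
for a in sys.argv[1:]:
    x,y,z,w=map(float,a.split(","))
    yaw=np.arctan2(R[1,0],R[0,0]);r=(yaw-w+np.pi)%(2*np.pi)-np.pi
    print(a,"travel cm",np.round((np.array([x,y,z])-s["tool_pos"])@R*100,2),"roll",round(r,3))
E
python3 go.py .36,.42,.238,2.774 .42,.15,.238,2.774
python3 - <<'E'
from h import *
print(np.round(get_image("wrist")["T_tool_cam"],3),get_image("wrist")["K"])
E
```

```text
pos [0.2433 0.5757 0.2387] rot [3.141 0.    2.742] q [-1.14  0.69 -0.19  1.57  0.16  0.9  -0.22] F [0.2 0.1 0.6] t 1.0 0.087959421788391
.36,.42,.238,2.774 travel cm [-16.81  -9.8    0.07] roll -0.032
.42,.15,.238,2.774 travel cm [-32.85 -32.34   0.07] roll -0.032
[[ 0.001 -0.961 -0.278  0.072]
 [ 1.     0.     0.001  0.   ]
 [-0.001 -0.278  0.961 -0.146]
 [ 0.     0.     0.     1.   ]] [[371.64829954   0.         321.00414255]
 [  0.         371.64829954 244.01685006]
 [  0.           0.           1.        ]]
```

```bash
python3 -m crank '[{"travel":[-16.8,-9.8,0],"roll":-0.03},{"travel":[-16.8,-9.8,0],"roll":-0.03},{"travel":[-16.8,-9.8,0],"roll":-0.03},{"travel":[-18,-11.5,0],"roll":-0.03},{"travel":[-20,-14.5,0],"roll":-0.03}]' 0 30; python3 go.py .42,.15,.238,2.774  .45,0,.238,2.774
```

```text
time_s: 1.52
tool_pos: [0.3578, 0.4003, 0.2388]
tool_rot: [3.14, 0.001, 2.771]
ft_force: [1.4, -0.1, -0.3]
finger_gap: 0.088
grip_force: 0.0
pos [0.3578 0.4003 0.2388] rot [3.140e+00 1.000e-03 2.771e+00] q [-0.78  0.58 -0.23  1.83  0.18  0.75  0.09] F [ 1.4 -0.1 -0.3] t 1.5167 0.08799988438597757
.42,.15,.238,2.774 travel cm [-14.87 -21.07   0.06] roll -0.003
.45,0,.238,2.774 travel cm [-23.1  -33.96   0.05] roll -0.003
```

```bash
python3 -m crank '[{"travel":[-15,-21,0],"roll":0},{"travel":[-15,-21,0],"roll":0},{"travel":[-15,-21,0],"roll":0},{"travel":[-15,-21,0],"roll":0},{"travel":[-15,-21,0],"roll":0}]' && python3 -m crank '[{"travel":[-15,-21,0],"roll":0},{"travel":[-15,-21,0],"roll":0},{"travel":[-15,-21,0],"roll":0},{"travel":[-15,-21,0],"roll":0},{"travel":[-15,-21,0],"roll":0}]'; python3 go.py .49,-.2,.2,2.774  .5225,-.3707,.2,2.774
```

```text
time_s: 1.93
tool_pos: [0.4076, 0.1979, 0.239]
tool_rot: [3.141, 0.001, 2.772]
ft_force: [1.1, 0.9, -0.1]
finger_gap: 0.0886
grip_force: 0.0
time_s: 2.35
tool_pos: [0.4593, -0.0042, 0.239]
tool_rot: [3.141, 0.001, 2.772]
ft_force: [-0.5, 0.7, 0.3]
finger_gap: 0.0883
grip_force: 0.0
pos [ 0.4593 -0.0042  0.239 ] rot [3.141e+00 1.000e-03 2.772e+00] q [ 0.1   0.49 -0.29  2.04  0.22  0.64  0.87] F [-0.5  0.7  0.3] t 2.35 0.0883153117562874
.49,-.2,.2,2.774 travel cm [ -9.94 -17.15   3.9 ] roll -0.002
.5225,-.3707,.2,2.774 travel cm [-19.13 -31.9    3.9 ] roll -0.002
```

```bash
python3 -m crank '[{"travel":[-19.1,-31.9,0],"roll":0},{"travel":[-19.1,-31.9,0],"roll":0},{"travel":[-19.1,-31.9,0],"roll":0},{"travel":[-19.1,-31.9,0],"roll":0},{"travel":[-19.1,-31.9,0],"roll":0}]' && python3 -m crank '[{"travel":[-9,-15,3],"roll":0},{"travel":[-9,-15,3],"roll":0},{"travel":[-9,-15,3],"roll":0},{"travel":[-9,-15,3],"roll":0},{"travel":[-9,-15,3],"roll":0}]'; python3 go.py .5225,-.3707,.15,2.774; python3 - <<'E'
from h import *
from scipy.spatial.transform import Rotation as Ro
im=get_image("wrist")
cv2.imwrite("pics/w1.png",im["img"][:,:,::-1])
for d in mark_of("level_mid","wrist"):print(d)
E
```

```text
time_s: 2.77
tool_pos: [0.4942, -0.2097, 0.2389]
tool_rot: [3.141, 0.001, 2.771]
ft_force: [0.9, 0.1, -0.0]
finger_gap: 0.0881
grip_force: 0.0
time_s: 3.18
tool_pos: [0.5219, -0.3885, 0.2071]
tool_rot: [-3.136, 0.001, 2.763]
ft_force: [-0.4, -1.8, 0.3]
finger_gap: 0.0879
grip_force: 0.0
pos [ 0.5219 -0.3885  0.2071] rot [-3.136e+00  1.000e-03  2.763e+00] q [ 0.72  0.77 -0.29  1.51  0.27  0.9   1.53] F [-0.4 -1.8  0.3] t 3.1833 0.08793147349186695
.5225,-.3707,.15,2.774 travel cm [0.61 1.7  5.7 ] roll -0.011
{'at': [0.5923, -0.5307, 0.0142], 'confidence': 0.67}
{'at': [0.5225, -0.3744, 0.0196], 'confidence': 0.59}
```

View pics/w1.png

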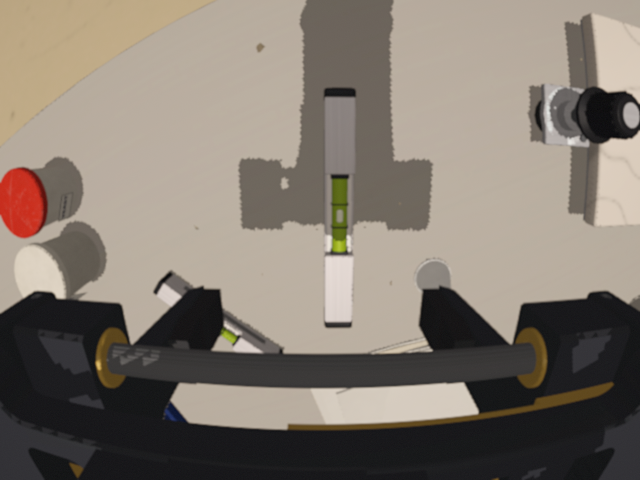

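The wrist view shows the large level upright and almost in line with the tool, with its vial at (340,215). The nozzle (435,275) and the small level (225,325) are clear of the descent. Going down.

```bash
python3 go.py .5225,-.372,.06,2.774; python3 -m crank '[{"travel":[0.6,1.6,4],"roll":-0.01},{"travel":[0.6,1.6,8],"roll":-0.01},{"travel":[0.6,1.6,12],"roll":-0.01},{"travel":[0.6,1.6,14],"roll":-0.01},{"travel":[0.6,1.6,14],"roll":-0.01}]'; python3 go.py .5225,-.372,.008,2.774
```

```text
pos [ 0.5226 -0.3834  0.2075] rot [-3.140e+00 -1.000e-03  2.766e+00] q [ 0.72  0.76 -0.3   1.52  0.26  0.9   1.53] F [0.1 0.3 0.1] t 3.2833 0.0882171645527499
.5225,-.372,.06,2.774 travel cm [ 0.42  1.08 14.75] roll -0.008
time_s: 3.7
tool_pos: [0.5214, -0.3583, 0.0644]
tool_rot: [3.138, -0.009, 2.785]
ft_force: [0.2, 0.1, -0.2]
finger_gap: 0.0878
grip_force: 0.0
pos [ 0.5214 -0.3583  0.0644] rot [ 3.138 -0.009  2.785] q [ 0.66  0.94 -0.24  1.65  0.34  0.61  1.45] F [ 0.2  0.1 -0.2] t 3.7 0.0878437346508779
.5225,-.372,.008,2.774 travel cm [-0.63 -1.27  5.63] roll 0.011
```

```bash
python3 -m crank '[{"travel":[-0.6,-0.8,0],"roll":0.01},{"travel":[-0.6,-0.8,0],"roll":0.01},{"travel":[-0.6,-0.8,0],"roll":0.01},{"travel":[-0.6,-0.8,0],"roll":0.01}]'; python3 go.py .5225,-.372,.008,2.774
```

```text
time_s: 4.03
tool_pos: [0.5278, -0.3718, 0.0704]
tool_rot: [3.141, 0.002, 2.773]
ft_force: [0.2, -0.5, -0.2]
finger_gap: 0.0882
grip_force: 0.0
pos [ 0.5278 -0.3718  0.0704] rot [3.141e+00 2.000e-03 2.773e+00] q [ 0.67  0.94 -0.24  1.61  0.34  0.63  1.45] F [ 0.2 -0.5 -0.2] t 4.0333 0.08817794969017735
.5225,-.372,.008,2.774 travel cm [ 0.5  -0.21  6.24] roll -0.001
```

```bash
python3 -m crank '[{"travel":[0.5,-0.2,2],"roll":0},{"travel":[0.5,-0.2,4],"roll":0},{"travel":[0.5,-0.2,5.4],"roll":0},{"travel":[0.5,-0.2,6.2],"roll":0},{"travel":[0.5,-0.2,6.2],"roll":0}]'; python3 -m crank '[{"travel":[0,0,0],"roll":0},{"travel":[0,0,0],"roll":0},{"travel":[0,0,0],"roll":0},{"travel":[0,0,0],"roll":0},{"travel":[0,0,0],"roll":0}]' 1 35; python3 -m crank '[{"travel":[0,0,0],"roll":0},{"travel":[0,0,0],"roll":0},{"travel":[0,0,0],"roll":0},{"travel":[0,0,0],"roll":0},{"travel":[0,0,0],"roll":0}]'; python3 go.py
```

```text
time_s: 4.45
tool_pos: [0.5208, -0.3714, 0.0054]
tool_rot: [3.141, -0.002, 2.772]
ft_force: [1.0, 0.3, 0.8]
finger_gap: 0.0884
grip_force: 0.0
time_s: 4.87
tool_pos: [0.5219, -0.3726, 0.0073]
tool_rot: [-3.141, 0.001, 2.772]
ft_force: [-0.0, 0.5, -0.4]
finger_gap: 0.0567
grip_force: 0.0
time_s: 5.28
tool_pos: [0.5215, -0.3724, 0.0067]
tool_rot: [3.141, -0.0, 2.772]
ft_force: [0.8, -0.2, 0.8]
finger_gap: 0.0257
grip_force: 35.0
pos [ 0.5215 -0.3724  0.0067] rot [ 3.141 -0.     2.772] q [ 0.66  1.03 -0.21  1.64  0.37  0.52  1.43] F [ 0.8 -0.2  0.8] t 5.2833 0.02567894647881942
```

Gripped (25.7 mm gap, 35 N). Lifting, then carrying while turning.

```bash
python3 -m crank '[{"travel":[0,0,-3],"roll":0},{"travel":[0,0,-7],"roll":0},{"travel":[0,0,-11],"roll":0},{"travel":[0,0,-15],"roll":0},{"travel":[0,0,-18],"roll":0}]'; python3 -m crank '[{"travel":[0,0,-1],"roll":0},{"travel":[0,0,-1],"roll":0},{"travel":[0,0,-1],"roll":0}]'; python3 go.py .53,-.1,.2,2.0  .565,.046,.2,1.2555
```

```text
time_s: 5.7
tool_pos: [0.5217, -0.3725, 0.1894]
tool_rot: [-3.141, 0.002, 2.772]
ft_force: [1.2, -0.0, -3.7]
finger_gap: 0.0258
grip_force: 35.0
time_s: 5.95
tool_pos: [0.5204, -0.372, 0.1951]
tool_rot: [3.141, -0.003, 2.772]
ft_force: [-1.1, 0.9, -3.7]
finger_gap: 0.0257
grip_force: 35.0
pos [ 0.5204 -0.372   0.1951] rot [ 3.141e+00 -3.000e-03  2.772e+00] q [ 0.71  0.77 -0.3   1.56  0.27  0.86  1.51] F [-1.1  0.9 -3.7] t 5.95 0.025742424344755897
.53,-.1,.2,2.0 travel cm [ 8.94 25.71 -0.46] roll 0.772
.565,.046,.2,1.2555 travel cm [10.95 40.59 -0.45] roll 1.516
```

```bash
python3 -m crank '[{"travel":[0.8,2,0],"roll":0.1},{"travel":[1.8,5,0],"roll":0.22},{"travel":[2.8,8,0],"roll":0.34},{"travel":[3.8,11,0],"roll":0.46},{"travel":[4.8,14,0],"roll":0.58}]'; python3 go.py .565,.046,.2,1.2555
```

```text
time_s: 6.37
tool_pos: [0.5251, -0.2227, 0.1934]
tool_rot: [-3.138, -0.005, 2.185]
ft_force: [0.6, 1.1, -3.1]
finger_gap: 0.0257
grip_force: 35.0
pos [ 0.5251 -0.2227  0.1934] rot [-3.138 -0.005  2.185] q [ 0.39  0.68 -0.11  1.78  0.11  0.7   0.83] F [ 0.6  1.1 -3.1] t 6.3667 0.0256960470211608
.565,.046,.2,1.2555 travel cm [19.65 18.75 -0.63] roll 0.93
```

```bash
python3 -m crank '[{"travel":[2.5,2.4,0],"roll":0.12},{"travel":[4.9,4.7,0],"roll":0.24},{"travel":[7.4,7,0],"roll":0.36},{"travel":[9.8,9.4,0],"roll":0.48},{"travel":[12.3,11.7,0],"roll":0.6}]'; python3 go.py .565,.046,.2,1.2555
```

```text
time_s: 6.78
tool_pos: [0.549, -0.0549, 0.1937]
tool_rot: [-3.136, 0.001, 1.586]
ft_force: [0.1, -0.2, -3.7]
finger_gap: 0.0258
grip_force: 35.0
pos [ 0.549  -0.0549  0.1937] rot [-3.136e+00  1.000e-03  1.586e+00] q [-0.04  0.66  0.1   1.84 -0.09  0.65  0.12] F [ 0.1 -0.2 -3.7] t 6.7833 0.025776050490132096
.565,.046,.2,1.2555 travel cm [10.07  1.74 -0.65] roll 0.33
```

```bash
python3 -m crank '[{"travel":[3,0.5,0],"roll":0.11},{"travel":[6,1,0],"roll":0.22},{"travel":[8.5,1.5,0],"roll":0.33},{"travel":[10,1.7,0],"roll":0.33},{"travel":[10,1.7,0],"roll":0.33}]'; python3 -m crank '[{"travel":[0,0,0],"roll":0},{"travel":[0,0,0],"roll":0},{"travel":[0,0,0],"roll":0},{"travel":[0,0,0],"roll":0}]'; python3 go.py .565,.046,.07,1.2555
python3 - <<'E'
from h import *
im=get_image("wrist");cv2.imwrite("pics/w2.png",im["img"][:,:,::-1])
E
```

```text
time_s: 7.2
tool_pos: [0.5642, 0.0495, 0.1934]
tool_rot: [-3.136, 0.0, 1.269]
ft_force: [0.8, 1.0, -4.2]
finger_gap: 0.0256
grip_force: 35.0
time_s: 7.53
tool_pos: [0.5654, 0.042, 0.1963]
tool_rot: [-3.141, 0.001, 1.259]
ft_force: [0.3, -0.2, -2.7]
finger_gap: 0.0255
grip_force: 35.0
pos [0.5654 0.042  0.1963] rot [-3.141e+00  1.000e-03  1.259e+00] q [-0.28  0.68  0.21  1.8  -0.21  0.69 -0.26] F [ 0.3 -0.2 -2.7] t 7.5333 0.025529751949025042
.565,.046,.07,1.2555 travel cm [ 0.39 -0.15 12.63] roll 0.004
```

View pics/w2.png

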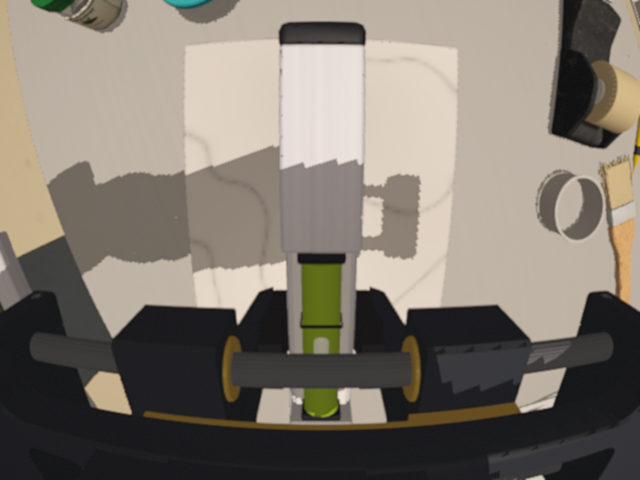

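The held level lies parallel to and centred on the slab: bar at column 322, slab edges at 185 and 458. Lowering it.

```bash
python3 -m crank '[{"travel":[0.3,0,3],"roll":0},{"travel":[0.3,0,6],"roll":0},{"travel":[0.3,0,9],"roll":0},{"travel":[0.3,0,11.5],"roll":0},{"travel":[0.3,0,12.3],"roll":0}]';  python3 -m crank '[{"travel":[0,0,0.2],"roll":0},{"travel":[0,0,0.4],"roll":0},{"travel":[0,0,0.5],"roll":0},{"travel":[0,0,0.5],"roll":0},{"travel":[0,0,0.5],"roll":0}]'; python3 go.py .565,.046,.0617,1.2555
```

```text
time_s: 8.0
tool_pos: [0.5645, 0.046, 0.0705]
tool_rot: [-3.136, 0.002, 1.261]
ft_force: [0.8, 0.1, -2.9]
finger_gap: 0.0256
grip_force: 35.0
time_s: 8.42
tool_pos: [0.5676, 0.0469, 0.07]
tool_rot: [3.139, -0.001, 1.262]
ft_force: [-0.7, -0.0, -2.3]
finger_gap: 0.0259
grip_force: 35.0
pos [0.5676 0.0469 0.07  ] rot [ 3.139e+00 -1.000e-03  1.262e+00] q [-0.24  0.87  0.14  1.87 -0.26  0.41 -0.22] F [-0.7 -0.  -2.3] t 8.4167 0.02592391567952578
.565,.046,.0617,1.2555 travel cm [-0.16 -0.22  0.83] roll 0.006
```

```bash
python3 -m crank '[{"travel":[-0.1,-0.2,0.3],"roll":0},{"travel":[-0.1,-0.2,0.6],"roll":0},{"travel":[-0.1,-0.2,0.8],"roll":0},{"travel":[-0.1,-0.2,0.8],"roll":0},{"travel":[-0.1,-0.2,0.8],"roll":0}]';  python3 -m crank '[{"travel":[0,0,0.1],"roll":0},{"travel":[0,0,0.2],"roll":0},{"travel":[0,0,0.3],"roll":0},{"travel":[0,0,0.3],"roll":0}]' - 55
```

```text
time_s: 8.83
tool_pos: [0.5643, 0.0464, 0.0609]
tool_rot: [-3.141, -0.0, 1.262]
ft_force: [-2.2, -0.8, 0.8]
finger_gap: 0.0257
grip_force: 35.0
time_s: 9.17
tool_pos: [0.5644, 0.0464, 0.0608]
tool_rot: [3.141, -0.001, 1.262]
ft_force: [-6.8, -0.0, 27.7]
finger_gap: 0.0254
grip_force: 55.0
```

```bash
python3 -m crank '[{"travel":[0,0,0.05],"roll":0},{"travel":[0,0,0.05],"roll":0},{"travel":[0,0,0.05],"roll":0},{"travel":[0,0,0.05],"roll":0},{"travel":[0,0,0.05],"roll":0}]';  python3 -m crank '[{"travel":[0,0,-0.2],"roll":0},{"travel":[0,0,-0.35],"roll":0},{"travel":[0,0,-0.35],"roll":0}]' - 20; python3 -m crank '[{"travel":[0,0,0],"roll":0},{"travel":[0,0,0],"roll":0},{"travel":[0,0,0],"roll":0},{"travel":[0,0,0],"roll":0},{"travel":[0,0,0],"roll":0}]' 0.3; python3 go.py
```

```text
time_s: 9.58
tool_pos: [0.5644, 0.0464, 0.0608]
tool_rot: [3.141, -0.001, 1.262]
ft_force: [-7.3, 0.8, 31.6]
finger_gap: 0.0257
grip_force: 55.0
time_s: 9.83
tool_pos: [0.5648, 0.0465, 0.0608]
tool_rot: [3.141, -0.0, 1.262]
ft_force: [-1.1, 0.3, 8.4]
finger_gap: 0.0255
grip_force: 20.0
time_s: 10.25
tool_pos: [0.5645, 0.0464, 0.0605]
tool_rot: [-3.142, 0.0, 1.262]
ft_force: [-0.5, 0.7, -0.0]
finger_gap: 0.0569
grip_force: 0.0
pos [0.5645 0.0464 0.0605] rot [-3.142  0.     1.262] q [-0.24  0.89  0.13  1.88 -0.26  0.39 -0.22] F [-0.5  0.7 -0. ] t 10.25 0.056881919018415036
```

```bash
python3 -m crank '[{"travel":[0,0,-2],"roll":0},{"travel":[0,0,-5],"roll":0},{"travel":[0,0,-9],"roll":0},{"travel":[-3,0,-12],"roll":0},{"travel":[-6.5,0,-13],"roll":0}]' 0; python3 -m crank '[{"travel":[-3,0,0],"roll":0},{"travel":[-3.5,0,0],"roll":0},{"travel":[-3.5,0,0],"roll":0},{"travel":[-3.5,0,0],"roll":0},{"travel":[-3.5,0,0],"roll":0}]'; cat >> h.py <<'E'
from scipy.spatial.transform import Rotation as Ro
def wray(im,px,z,s):
    T=np.array(im["T_tool_cam"]);K=np.array(im["K"])
    px=np.atleast_2d(px).astype(float);v=(px-K[:2,2])/K[0,0];r=np.linalg.norm(v,axis=1)
    d=np.c_[v*(np.sin(r)/np.maximum(r,1e-9))[:,None],np.cos(r)]
    R=Ro.from_euler("xyz",s["tool_rot"]).as_matrix()
    c=s["tool_pos"]+R@T[:3,3];d=d@(R@T[:3,:3]).T
    return c+d*((z-c[2])/d[:,2])[:,None]
E
python3 - <<'E'
from h import *
s=read_state();im=get_image("wrist");cv2.imwrite("pics/w3.png",im["img"][:,:,::-1])
print(s["time_s"],np.round(s["tool_pos"],4))
for n in("knob_grip","slab_top"):
  for d in mark_of(n,"wrist")[:1]:print(n,d)
for d in silhouettes("bubble","wrist"):
  v,u=np.nonzero(d["pixels"]);print("bubble part",round(d["confidence"],2),len(u),u.mean(),v.mean(),u.min(),u.max(),v.min(),v.max())
E
```

```text
time_s: 10.67
tool_pos: [0.5479, -0.013, 0.1946]
tool_rot: [3.134, -0.004, 1.268]
ft_force: [1.1, -2.6, -0.2]
finger_gap: 0.0877
grip_force: 0.0
time_s: 11.08
tool_pos: [0.5344, -0.047, 0.1902]
tool_rot: [-3.141, -0.001, 1.264]
ft_force: [-0.2, 0.2, -0.3]
finger_gap: 0.0882
grip_force: 0.0
11.0833 [ 0.5344 -0.047   0.1902]
knob_grip {'at': [0.5084, -0.1197, 0.1064], 'confidence': 0.67}
```

View pics/w3.png

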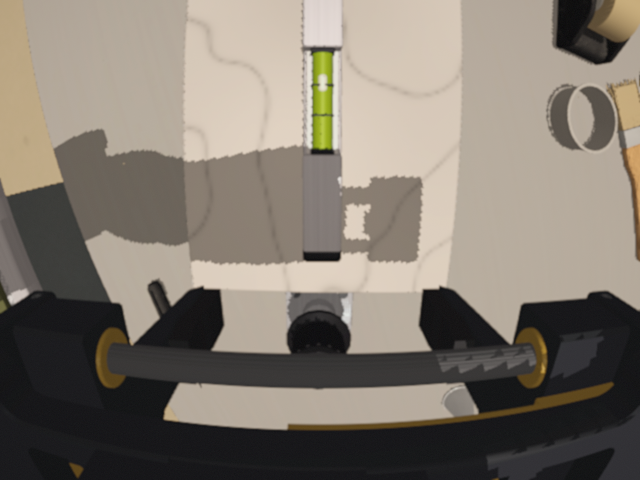

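The level stands upright and lengthways on the slab. The vial spans rows 50–152 at column 322, with the bubble high at about row 80, outside the line at about row 85. The knob is at (318,335). I'll measure the bubble along the level's axis.

```bash
cat >> h.py <<'E'
def wproj(im,P,s):
    T=np.array(im["T_tool_cam"]);K=np.array(im["K"]);R=Ro.from_euler("xyz",s["tool_rot"]).as_matrix()
    c=((np.atleast_2d(P)-s["tool_pos"])@R-T[:3,3])@T[:3,:3]
    rho=np.linalg.norm(c[:,:2],axis=1);th=np.arctan2(rho,c[:,2])
    return K[:2,2]+c[:,:2]/np.maximum(rho,1e-9)[:,None]*(th*K[0,0])[:,None]
C=np.array([.5645,.0464]);YAW=1.262
def strip(name,z=.093,off=(0,0),half=.045,wid=.02,step=.0005):
    "rows across, columns along the level, + = away from knob"
    s=read_state();im=get_image(name)
    u=np.array([np.cos(YAW),np.sin(YAW)]);n=np.array([-u[1],u[0]])
    a,b=np.meshgrid(np.arange(-half,half+1e-9,step),np.arange(-wid,wid+1e-9,step))
    P=C+off[0]*u+off[1]*n+a[...,None]*u+b[...,None]*n
    P=np.concatenate([P,np.full(P.shape[:2]+(1,),z)],2).reshape(-1,3)
    p=(wproj(im,P,s) if name=="wrist" else proj(im,P)).astype(np.float32).reshape(a.shape+(2,))
    return cv2.remap(im["img"],p[...,0],p[...,1],cv2.INTER_CUBIC),a[0],p
E
python3 - <<'E'
from h import *
S,a,p=strip("wrist")
S2,_,p2=strip("top");S3,_,p3=strip("scene")
cv2.imwrite("pics/s1.png",cv2.resize(np.vstack([S,S2,S3])[:,:,::-1],None,fx=4,fy=4))
hsv=cv2.cvtColor(S,cv2.COLOR_RGB2HSV)
g=((hsv[...,0]>25)&(hsv[...,0]<50)&(hsv[...,1]>120)).sum(1);print("green rows",g.tolist())
r=np.argmax(np.convolve(g,np.ones(7),"same"));print("row",r)
L=S[r-4:r+5].mean(0);
for i in range(0,len(a),2):print(round(a[i]*1000),L[i].astype(int).tolist(),end=" ")
print(p.reshape(-1,2).min(0),p.reshape(-1,2).max(0))
E
```

```text
green rows [0, 0, 0, 0, 0, 0, 0, 0, 0, 0, 0, 0, 0, 0, 0, 0, 0, 0, 0, 0, 0, 0, 0, 0, 0, 0, 0, 0, 8, 126, 128, 128, 128, 129, 115, 110, 107, 105, 105, 106, 106, 106, 107, 107, 108, 109, 113, 126, 127, 127, 127, 126, 106, 6, 0, 0, 0, 0, 0, 0, 0, 0, 0, 0, 0, 0, 0, 0, 0, 0, 0, 0, 0, 0, 0, 0, 0, 0, 0, 0, 0]
row 32
-45 [132, 124, 120] -44 [132, 124, 120] -43 [132, 124, 121] -42 [132, 124, 121] -41 [132, 124, 121] -40 [132, 124, 120] -39 [132, 124, 121] -38 [133, 125, 121] -37 [129, 121, 118] -36 [97, 90, 87] -35 [43, 40, 39] -34 [20, 20, 23] -33 [37, 40, 31] -32 [94, 107, 32] -31 [139, 157, 36] -30 [147, 166, 40] -29 [146, 164, 39] -28 [146, 164, 40] -27 [146, 164, 40] -26 [146, 164, 40] -25 [147, 164, 41] -24 [146, 164, 41] -23 [147, 164, 42] -22 [147, 164, 41] -21 [147, 164, 42] -20 [145, 163, 39] -19 [143, 161, 37] -18 [145, 163, 37] -17 [145, 163, 39] -16 [145, 163, 38] -15 [145, 163, 37] -14 [145, 163, 38] -13 [146, 163, 38] -12 [146, 164, 39] -11 [133, 150, 45] -10 [100, 108, 61] -9 [117, 130, 52] -8 [143, 161, 40] -7 [146, 164, 39] -6 [146, 164, 40] -5 [145, 163, 39] -4 [144, 162, 36
[... 222 characters left out ...]
73] 10 [99, 102, 72] 11 [122, 129, 76] 12 [154, 166, 77] 13 [157, 169, 78] 14 [156, 168, 78] 15 [156, 168, 78] 16 [153, 166, 70] 17 [147, 163, 53] 18 [144, 162, 39] 19 [145, 162, 38] 20 [145, 162, 38] 21 [144, 162, 40] 22 [145, 163, 39] 23 [145, 162, 39] 24 [144, 162, 38] 25 [144, 161, 36] 26 [144, 161, 37] 27 [144, 161, 37] 28 [144, 161, 38] 29 [143, 161, 36] 30 [142, 160, 33] 31 [138, 156, 27] 32 [112, 128, 32] 33 [74, 78, 55] 34 [61, 57, 60] 35 [55, 52, 51] 36 [122, 114, 110] 37 [188, 178, 173] 38 [223, 213, 208] 39 [228, 218, 214] 40 [227, 217, 212] 41 [226, 217, 212] 42 [226, 217, 212] 43 [226, 216, 212] 44 [226, 216, 212] 45 [226, 216, 212] [291.0626    32.947258] [353.28912 167.58719]
```

View pics/s1.png

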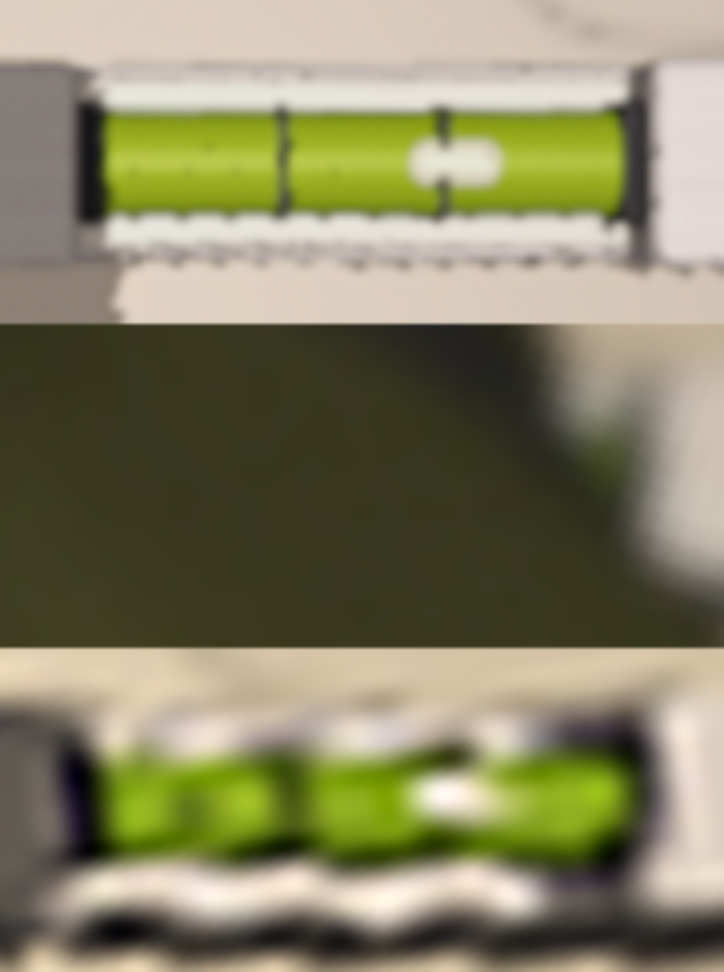

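The bubble is +11.8 mm towards the end away from the knob: strip columns give bubble 456 and lines 283/442. That needs about 1.95 rad clockwise. Next I move over the knob with the yaw turned back so the whole turn fits in one grip.

```bash
python3 go.py .5075,-.1225,.16,1.86; python3 -m crank '[{"travel":[-3,0,0.5],"roll":-0.12},{"travel":[-6,0,1],"roll":-0.24},{"travel":[-8,0.1,1.5],"roll":-0.36},{"travel":[-8,0.2,2],"roll":-0.48},{"travel":[-8,0.2,2.5],"roll":-0.6}]' 0 40;  python3 -m crank '[{"travel":[0,0,0],"roll":0},{"travel":[0,0,0],"roll":0},{"travel":[0,0,0],"roll":0},{"travel":[0,0,0],"roll":0}]'; python3 go.py .5075,-.1225,.089,1.86; python3 - <<'E'
from h import *
s=read_state();im=get_image("wrist")
for n in("knob_grip","knob"):
  for c in ("wrist","scene"):
    if c=="scene":get_image("scene")
    for d in mark_of(n,c)[:1]:print(n,c,np.round(d["at"],4),d["confidence"])
E
```

```text
pos [ 0.5342 -0.0483  0.1905] rot [-3.141 -0.     1.263] q [-0.11  0.65  0.18  1.9  -0.19  0.61 -0.11] F [ 0.4 -0.2  0.3] t 11.4333 0.08810508913501476
.5075,-.1225,.16,1.86 travel cm [-7.88 -0.29  3.05] roll -0.597
time_s: 11.85
tool_pos: [0.5113, -0.1277, 0.1655]
tool_rot: [-3.141, 0.001, 1.864]
ft_force: [0.1, 0.1, -0.3]
finger_gap: 0.0883
grip_force: 0.0
time_s: 12.18
tool_pos: [0.512, -0.1253, 0.166]
tool_rot: [3.141, 0.0, 1.861]
ft_force: [-0.3, -0.5, 0.9]
finger_gap: 0.0883
grip_force: 0.0
pos [ 0.512  -0.1253  0.166 ] rot [3.141 0.    1.861] q [ 0.16  0.67 -0.01  1.94  0.02  0.53  0.43] F [-0.3 -0.5  0.9] t 12.1833 0.08829053454910342
.5075,-.1225,.089,1.86 travel cm [ 0.4  -0.35  7.7 ] roll 0.001
knob_grip wrist [ 0.5064 -0.1164  0.1091] 0.68
knob wrist [ 0.5089 -0.1229  0.078 ] 0.82
knob scene [ 0.504  -0.1212  0.0783] 0.71
```

```bash
python3 -m crank '[{"travel":[0.5,-0.35,2],"roll":0},{"travel":[0.5,-0.35,4.5],"roll":0},{"travel":[0.5,-0.35,6.5],"roll":0},{"travel":[0.5,-0.35,7.4],"roll":0},{"travel":[0.5,-0.35,7.4],"roll":0}]'; python3 -m crank '[{"travel":[0,0,0],"roll":0},{"travel":[0,0,0],"roll":0},{"travel":[0,0,0],"roll":0}]'; python3 go.py .507,-.122,.089,1.86
```

```text
time_s: 12.95
tool_pos: [0.5057, -0.1215, 0.0901]
tool_rot: [-3.138, -0.002, 1.862]
ft_force: [-0.3, -0.5, 0.4]
finger_gap: 0.088
grip_force: 0.0
time_s: 13.2
tool_pos: [0.5077, -0.1221, 0.0928]
tool_rot: [3.14, 0.001, 1.862]
ft_force: [-0.2, -0.3, 0.6]
finger_gap: 0.0879
grip_force: 0.0
pos [ 0.5077 -0.1221  0.0928] rot [3.140e+00 1.000e-03 1.862e+00] q [ 0.15  0.79 -0.01  2.    0.02  0.35  0.42] F [-0.2 -0.3  0.6] t 13.2 0.08794861070022879
.507,-.122,.089,1.86 travel cm [ 0.03 -0.07  0.38] roll 0.002
```

```bash
python3 -m crank '[{"travel":[0,0,0.25],"roll":0},{"travel":[0,0,0.25],"roll":0},{"travel":[0,0,0.25],"roll":0},{"travel":[0,0,0.25],"roll":0},{"travel":[0,0,0.25],"roll":0}]' 1 10;  python3 -m crank '[{"travel":[0,0,0],"roll":0},{"travel":[0,0,0],"roll":0},{"travel":[0,0,0],"roll":0},{"travel":[0,0,0],"roll":0},{"travel":[0,0,0],"roll":0}]'; python3 go.py; python3 - <<'E'
from h import *
S,a,p=strip("top");print(p.mean((0,1)));im=get_image("top")["img"]
x,y=p.mean((0,1)).astype(int);c=cv2.resize(im[y-40:y+60,x-50:x+90],None,fx=5,fy=5,interpolation=cv2.INTER_CUBIC)
cv2.imwrite("pics/t2.png",c[:,:,::-1])
E
```

```text
time_s: 13.62
tool_pos: [0.5069, -0.1219, 0.0893]
tool_rot: [3.141, 0.0, 1.862]
ft_force: [0.0, 0.6, 0.1]
finger_gap: 0.0569
grip_force: 0.0
time_s: 14.03
tool_pos: [0.5076, -0.1217, 0.0893]
tool_rot: [3.14, 0.0, 1.862]
ft_force: [1.7, -0.3, -0.0]
finger_gap: 0.0375
grip_force: 10.0
pos [ 0.5076 -0.1217  0.0893] rot [3.14  0.    1.862] q [ 0.15  0.8  -0.01  2.    0.02  0.34  0.41] F [ 1.7 -0.3 -0. ] t 14.0333 0.037472353910943515
[268.65643 238.982  ]
```

View pics/t2.png

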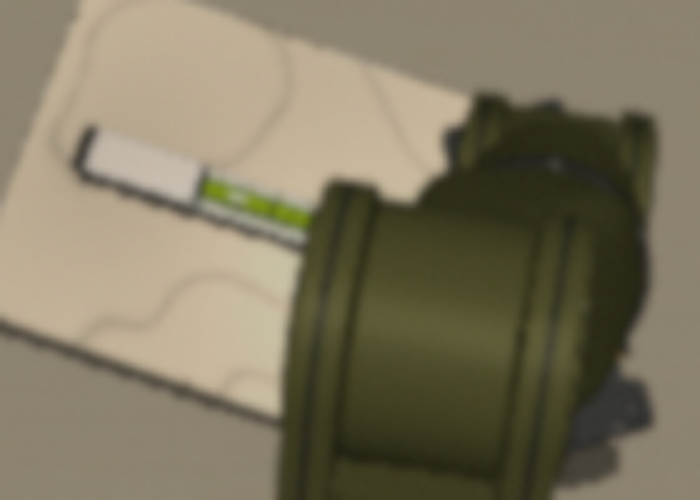

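The top view shows the far part of the vial at crop (203–310,188–220) with the bubble near (240,197). The arm hides only the near end. The grip is centred, so I'll tighten it and push down.

```bash
python3 -m crank '[{"travel":[0,0,0],"roll":0},{"travel":[0,0,0],"roll":0},{"travel":[0,0,0.2],"roll":0},{"travel":[0,0,0.4],"roll":0},{"travel":[0,0,0.4],"roll":0}]' - 45;  python3 -m crank '[{"travel":[0,0,0],"roll":0},{"travel":[0,0,0],"roll":0},{"travel":[0,0,0],"roll":0}]'
```

```text
time_s: 14.55
tool_pos: [0.5076, -0.1217, 0.0857]
tool_rot: [3.14, 0.0, 1.862]
ft_force: [2.4, 2.2, 8.4]
finger_gap: 0.0369
grip_force: 45.0
time_s: 14.8
tool_pos: [0.5076, -0.1217, 0.0858]
tool_rot: [3.14, 0.0, 1.862]
ft_force: [2.4, 1.0, 7.6]
finger_gap: 0.0366
grip_force: 45.0
```

```bash
python3 -m crank '[{"travel":[0,0,0.04],"roll":0},{"travel":[0,0,0.04],"roll":0},{"travel":[0,0,0.04],"roll":0.1},{"travel":[0,0,0.04],"roll":0.2},{"travel":[0,0,0.04],"roll":0.3}]';  python3 -m crank '[{"travel":[0,0,0],"roll":0},{"travel":[0,0,0],"roll":0}]'; python3 go.py
```

```text
time_s: 15.22
tool_pos: [0.508, -0.1216, 0.0857]
tool_rot: [3.139, -0.0, 1.557]
ft_force: [2.8, 1.9, 9.1]
finger_gap: 0.0368
grip_force: 45.0
time_s: 15.38
tool_pos: [0.508, -0.1216, 0.0857]
tool_rot: [3.139, 0.0, 1.562]
ft_force: [2.4, 2.2, 9.5]
finger_gap: 0.0366
grip_force: 45.0
pos [ 0.508  -0.1216  0.0857] rot [3.139 0.    1.562] q [ 0.12  0.81  0.05  2.   -0.11  0.33  0.24] F [2.4 2.2 9.5] t 15.3833 0.03655932880337563
```

```bash
python3 -m crank '[{"travel":[0,0,0.02],"roll":0.1},{"travel":[0,0,0.03],"roll":0.2},{"travel":[0,0,0.03],"roll":0.3},{"travel":[0,0,0.03],"roll":0.4},{"travel":[0,0,0.03],"roll":0.5}]';  python3 -m crank '[{"travel":[0,0,0],"roll":0.1},{"travel":[0,0,0],"roll":0.2},{"travel":[0,0,0],"roll":0.3},{"travel":[0,0,0],"roll":0.4},{"travel":[0,0,0],"roll":0.5}]'; python3 go.py
```

```text
time_s: 15.8
tool_pos: [0.5086, -0.1218, 0.0856]
tool_rot: [3.138, -0.002, 1.057]
ft_force: [3.4, 1.1, 9.9]
finger_gap: 0.0369
grip_force: 45.0
time_s: 16.22
tool_pos: [0.5091, -0.1222, 0.0857]
tool_rot: [3.138, -0.004, 0.557]
ft_force: [3.4, 0.4, 8.8]
finger_gap: 0.0368
grip_force: 45.0
pos [ 0.5091 -0.1222  0.0857] rot [ 3.138 -0.004  0.557] q [-0.    0.83  0.25  2.01 -0.54  0.37 -0.33] F [3.4 0.4 8.8] t 16.2167 0.03682986947516703
```

```bash
python3 -m crank '[{"travel":[0,0,0.03],"roll":0.1},{"travel":[0,0,0.04],"roll":0.2},{"travel":[0,0,0.04],"roll":0.3},{"travel":[0,0,0.04],"roll":0.4},{"travel":[0,0,0.04],"roll":0.5}]';  python3 -m crank '[{"travel":[0,0,0],"roll":0.08},{"travel":[0,0,0],"roll":0.15},{"travel":[0,0,0],"roll":0.15},{"travel":[0,0,0],"roll":0.15},{"travel":[0,0,0],"roll":0.15}]'; python3 go.py
for i in 1 2 3 4 5; do python3 -m crank '[{"travel":[0,0,0],"roll":0},{"travel":[0,0,0],"roll":0},{"travel":[0,0,0],"roll":0},{"travel":[0,0,0],"roll":0},{"travel":[0,0,0],"roll":0}]' >/dev/null; done
python3 - <<'E'
from h import *
out=[]
for n in("top","scene","wrist"):
    S,a,p=strip(n);print(n,p.reshape(-1,2).min(0),p.reshape(-1,2).max(0));out.append(S)
cv2.imwrite("pics/s2.png",cv2.resize(np.vstack(out)[:,:,::-1],None,fx=4,fy=4))
print(read_state()["ft_force"])
E
```

```text
time_s: 16.63
tool_pos: [0.5093, -0.1228, 0.0856]
tool_rot: [3.14, -0.005, 0.057]
ft_force: [4.0, -0.3, 10.6]
finger_gap: 0.0366
grip_force: 45.0
time_s: 17.05
tool_pos: [0.5093, -0.123, 0.0856]
tool_rot: [3.14, -0.005, -0.089]
ft_force: [3.2, 0.7, 11.1]
finger_gap: 0.0371
grip_force: 45.0
pos [ 0.5093 -0.123   0.0856] rot [ 3.14  -0.005 -0.089] q [-0.09  0.86  0.41  2.01 -0.79  0.43 -0.73] F [ 3.2  0.7 11.1] t 17.05 0.037069179825606674
top [251.67822 227.73477] [285.59967 250.29456]
scene [280.95337 198.31032] [300.10785 220.22218]
wrist [-50.969425 179.90878 ] [ 51.17933 283.8866 ]
[ 4.4224418   0.28645483 12.01997076]
```

View pics/s2.png

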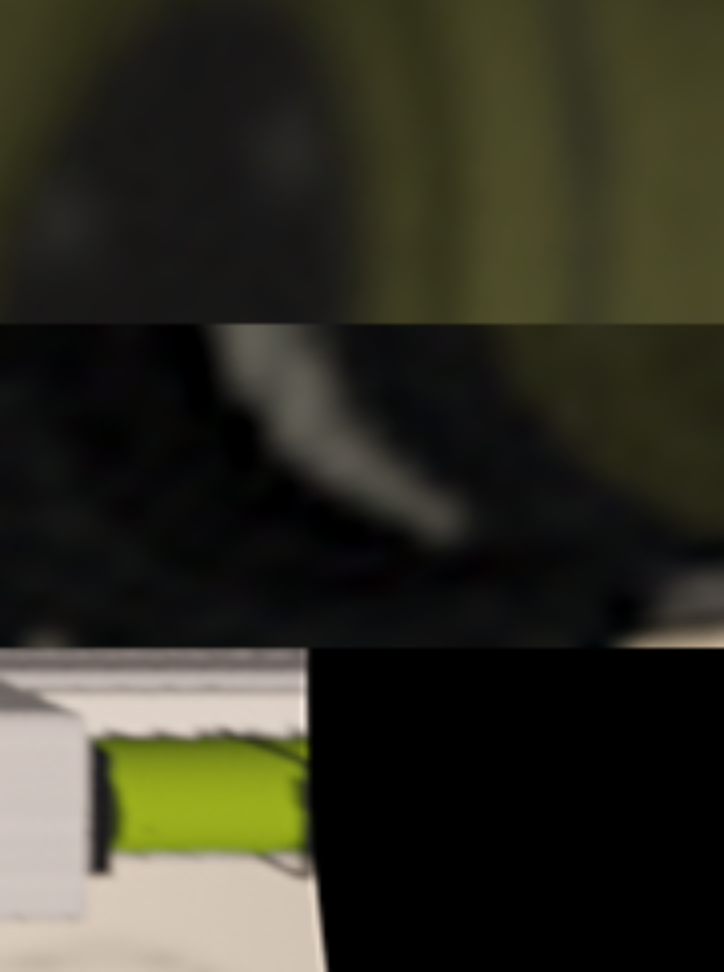

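The wrist view shows the near half of the vial, with no bubble this side of the near line, so there is no overshoot. The middle is out of frame. The knob idles when it is up, so I'll let go, look from above the vial, and come back.

```bash
python3 -m crank '[{"travel":[0,0,-0.2],"roll":0},{"travel":[0,0,-0.4],"roll":0},{"travel":[0,0,-0.5],"roll":0},{"travel":[0,0,-0.5],"roll":0},{"travel":[0,0,-0.5],"roll":0}]';  python3 -m crank '[{"travel":[0,0,0],"roll":0},{"travel":[0,0,0],"roll":0},{"travel":[0,0,0],"roll":0},{"travel":[0,0,0],"roll":0},{"travel":[0,0,0],"roll":0}]' 0 45; python3 -m crank '[{"travel":[0,0,0],"roll":0},{"travel":[0,0,-2],"roll":0},{"travel":[0,0,-5],"roll":0},{"travel":[0,0,-8],"roll":0},{"travel":[0,0,-10],"roll":0}]'; python3 go.py .465,.055,.19,-.089
```

```text
time_s: 19.7
tool_pos: [0.5093, -0.123, 0.0893]
tool_rot: [3.14, -0.004, -0.089]
ft_force: [5.1, -1.4, -2.7]
finger_gap: 0.0368
grip_force: 45.0
time_s: 20.12
tool_pos: [0.5061, -0.1217, 0.0889]
tool_rot: [-3.141, 0.001, -0.089]
ft_force: [-0.8, 0.7, -0.0]
finger_gap: 0.0683
grip_force: 0.0
time_s: 20.53
tool_pos: [0.507, -0.1223, 0.1912]
tool_rot: [3.141, -0.001, -0.089]
ft_force: [0.2, 0.6, -0.3]
finger_gap: 0.0883
grip_force: 0.0
pos [ 0.507  -0.1223  0.1912] rot [ 3.141e+00 -1.000e-03 -8.900e-02] q [-0.21  0.71  0.61  1.95 -0.64  0.68 -0.86] F [ 0.2  0.6 -0.3] t 20.5333 0.08826966652669917
.465,.055,.19,-.089 travel cm [ -5.76 -17.29   0.11] roll 0.0
```

```bash
python3 -m crank '[{"travel":[-1.3,-4,0],"roll":0},{"travel":[-2.6,-8,0],"roll":0},{"travel":[-3.9,-12,0],"roll":0},{"travel":[-5.2,-16,0],"roll":0},{"travel":[-5.8,-17.3,0],"roll":0}]'; python3 -m crank '[{"travel":[0,0,0],"roll":0},{"travel":[0,0,0],"roll":0},{"travel":[0,0,0],"roll":0},{"travel":[0,0,0],"roll":0},{"travel":[0,0,0],"roll":0}]'
cat > bub.py <<'E'
from h import *
S,a,p=strip("wrist",wid=.025);print("px",p.reshape(-1,2).min(0).round(),p.reshape(-1,2).max(0).round())
f=S.astype(float);hsv=cv2.cvtColor(S,cv2.COLOR_RGB2HSV)
G=((hsv[...,0]>25)&(hsv[...,0]<50)&(hsv[...,1]>120))
rr=np.nonzero(G.sum(1)>60)[0];cc=np.nonzero(G.sum(0)>5)[0];r0,r1=rr[0],rr[-1]
print("vial rows",r0,r1,"mm",a[cc[0]]*1e3,a[cc[-1]]*1e3)
edge=np.r_[f[r0+1:r0+4],f[r1-3:r1]].mean(0)[:,1]
m=(a>a[cc[0]]+.006)&(a<a[cc[-1]]-.006)
dark=np.clip(np.median(edge[m])-25-edge,0,None)*m
mid=(a[cc[0]]+a[cc[-1]])/2
l=[(dark*a)[s].sum()/max(dark[s].sum(),1e-9)*1e3 for s in(m&(a<mid),m&(a>=mid))];print("lines",np.round(l,2))
b=f[r0:r1+1][:,:,2]>110;b[:,~m]=False
n=b.sum(0);x=a[n>2]*1e3;print("bubble",x.min().round(2),x.max().round(2),"centre rel lines",round((x.min()+x.max())/2-np.mean(l),2),"time",read_state()["time_s"])
cv2.imwrite("pics/last.png",cv2.resize(S[:,:,::-1],None,fx=4,fy=4))
E
python3 bub.py; python3 go.py
```

```text
time_s: 20.95
tool_pos: [0.4621, 0.062, 0.1884]
tool_rot: [-3.138, 0.004, -0.081]
ft_force: [-0.5, 1.1, 0.1]
finger_gap: 0.088
grip_force: 0.0
time_s: 21.37
tool_pos: [0.4648, 0.0539, 0.1893]
tool_rot: [3.141, -0.001, -0.091]
ft_force: [0.7, -0.4, 0.1]
finger_gap: 0.0888
grip_force: 0.0
px [243.  47.] [395. 149.]
vial rows 40 63 mm -31.999999999999986 33.00000000000007
lines [-9.42 10.93]
bubble -6.0 5.5 centre rel lines -1.0 time 21.4167
pos [0.4647 0.0541 0.1892] rot [ 3.141e+00 -1.000e-03 -9.100e-02] q [-0.6   0.66  0.64  2.1  -0.71  0.6  -1.11] F [-0.6  0.1  0.4] t 21.4167 0.08791023735220395
```

The bubble is 1.0 mm past midway towards the knob, inside the ±3 mm band. I'll regrip at yaw 0.47, which should put the vial in the wrist camera's upper-left corner for a live check.

```bash
python3 go.py .5085,-.1225,.19,.47; python3 -m crank '[{"travel":[1.2,4,0],"roll":-0.12},{"travel":[2.4,8,0],"roll":-0.24},{"travel":[3.6,12,0],"roll":-0.36},{"travel":[4.8,15,0],"roll":-0.48},{"travel":[6,17.2,0],"roll":-0.56}]'; python3 -m crank '[{"travel":[0,0,0],"roll":0},{"travel":[0,0,0],"roll":0},{"travel":[0,0,0],"roll":0},{"travel":[0,0,0],"roll":0},{"travel":[0,0,0],"roll":0}]'; python3 go.py .5085,-.1225,.092,.47
```

```text
pos [0.4647 0.0541 0.1892] rot [ 3.141e+00 -1.000e-03 -9.100e-02] q [-0.6   0.66  0.64  2.1  -0.71  0.6  -1.11] F [-0.6  0.1  0.4] t 21.4167 0.08791023735220395
.5085,-.1225,.19,.47 travel cm [ 5.96 17.19 -0.07] roll -0.561
time_s: 21.83
tool_pos: [0.5086, -0.1262, 0.1895]
tool_rot: [3.139, 0.0, 0.472]
ft_force: [-0.2, 0.7, 0.5]
finger_gap: 0.0881
grip_force: 0.0
time_s: 22.25
tool_pos: [0.5086, -0.1195, 0.1889]
tool_rot: [-3.14, 0.0, 0.473]
ft_force: [-0.6, 0.1, -0.3]
finger_gap: 0.0881
grip_force: 0.0
pos [ 0.5086 -0.1195  0.1889] rot [-3.14   0.     0.473] q [-0.12  0.67  0.44  1.94 -0.47  0.63 -0.47] F [-0.6  0.1 -0.3] t 22.25 0.08805425474237616
.5085,-.1225,.092,.47 travel cm [-0.14  0.27  9.69] roll 0.003
```

```bash
python3 -m crank '[{"travel":[-0.1,0.25,3],"roll":0},{"travel":[-0.1,0.25,6],"roll":0},{"travel":[-0.1,0.25,8],"roll":0},{"travel":[-0.1,0.25,9.5],"roll":0},{"travel":[-0.1,0.25,9.7],"roll":0}]'; python3 -m crank '[{"travel":[0,0,0],"roll":0},{"travel":[0,0,0],"roll":0},{"travel":[0,0,0],"roll":0},{"travel":[0,0,0],"roll":0},{"travel":[0,0,0],"roll":0}]'; python3 go.py .5085,-.1225,.0893,.473
```

```text
time_s: 22.67
tool_pos: [0.5076, -0.122, 0.0898]
tool_rot: [-3.138, 0.003, 0.473]
ft_force: [0.5, -0.4, 0.6]
finger_gap: 0.088
grip_force: 0.0
time_s: 23.08
tool_pos: [0.5098, -0.1237, 0.0929]
tool_rot: [3.141, -0.001, 0.472]
ft_force: [-0.7, 1.0, 0.0]
finger_gap: 0.0879
grip_force: 0.0
pos [ 0.5098 -0.1237  0.0929] rot [ 3.141e+00 -1.000e-03  4.720e-01] q [-0.02  0.82  0.29  2.   -0.58  0.4  -0.38] F [-0.7  1.   0. ] t 23.0833 0.08794726508611932
.5085,-.1225,.0893,.473 travel cm [-0.06 -0.17  0.36] roll -0.001
```

```bash
python3 -m crank '[{"travel":[-0.1,-0.15,0.35],"roll":0},{"travel":[-0.1,-0.15,0.35],"roll":0},{"travel":[-0.1,-0.15,0.35],"roll":0},{"travel":[-0.1,-0.15,0.35],"roll":0},{"travel":[-0.1,-0.15,0.35],"roll":0}]' 1 10; python3 -m crank '[{"travel":[0,0,0],"roll":0},{"travel":[0,0,0],"roll":0},{"travel":[0,0,0],"roll":0},{"travel":[0,0,0],"roll":0},{"travel":[0,0,0],"roll":0}]'; python3 -m crank '[{"travel":[0,0,0],"roll":0},{"travel":[0,0,0.2],"roll":0},{"travel":[0,0,0.4],"roll":0},{"travel":[0,0,0.45],"roll":0},{"travel":[0,0,0.45],"roll":0}]' - 45;python3 -m crank '[{"travel":[0,0,0],"roll":0},{"travel":[0,0,0],"roll":0},{"travel":[0,0,0],"roll":0},{"travel":[0,0,0],"roll":0},{"travel":[0,0,0],"roll":0}]'; python3 bub.py
```

```text
time_s: 23.5
tool_pos: [0.5076, -0.1229, 0.0886]
tool_rot: [-3.142, -0.0, 0.472]
ft_force: [-0.6, 0.8, -0.0]
finger_gap: 0.0568
grip_force: 0.0
time_s: 23.92
tool_pos: [0.5078, -0.1231, 0.0886]
tool_rot: [3.141, -0.0, 0.472]
ft_force: [-0.0, -1.1, 0.7]
finger_gap: 0.0376
grip_force: 10.0
time_s: 24.33
tool_pos: [0.5079, -0.1231, 0.0849]
tool_rot: [3.141, -0.001, 0.471]
ft_force: [-1.7, 0.0, 11.6]
finger_gap: 0.0366
grip_force: 45.0
time_s: 24.75
tool_pos: [0.5078, -0.1231, 0.085]
tool_rot: [3.141, -0.001, 0.471]
ft_force: [-1.7, -0.2, 10.7]
finger_gap: 0.0368
grip_force: 45.0
px [-17. -42.] [133. 141.]
vial rows 35 60 mm -31.499999999999986 35.50000000000007
lines [-7.89 12.58]
bubble -4.0 7.5 centre rel lines -0.6 time 24.8
```

```bash
for i in 1 2 3 4 5; do python3 -m crank '[{"travel":[0,0,0],"roll":0},{"travel":[0,0,0],"roll":0},{"travel":[0,0,0],"roll":0},{"travel":[0,0,0],"roll":0},{"travel":[0,0,0],"roll":0}]' >/dev/null; done; python3 bub.py; python3 go.py
```

```text
px [-17. -42.] [133. 141.]
vial rows 35 60 mm -31.499999999999986 35.50000000000007
lines [-7.89 12.56]
bubble -4.0 7.5 centre rel lines -0.58 time 26.9333
pos [ 0.5078 -0.1231  0.085 ] rot [ 3.141e+00 -1.000e-03  4.710e-01] q [-0.02  0.83  0.28  2.01 -0.59  0.38 -0.37] F [-2.1 -0.9 10.8] t 26.9333 0.03688425634317367
```

View pics/last.png

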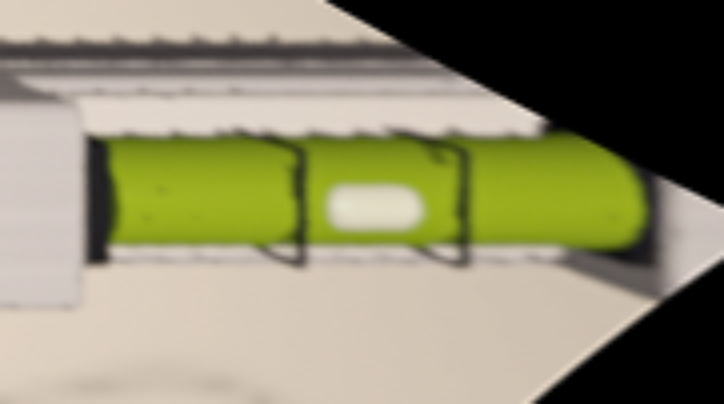

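The bubble (columns 325–427) sits still between the lines (300 and 463), about 0.7 mm off midway. The knob is gripped with 45 N and held down at 10.8 N. Handing in.

```bash
python3 -c "from rig import sign_off; print(sign_off())"
```

```text
the job is handed in; nothing more can be done
None
```

The job is handed in: the spirit level is bedded lengthways on the slab and released, the bubble sits still between the lines about 0.7 mm off midway, and the knob is still gripped and pushed down at about 11 N.

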